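Open the child-resistant cap of the degreaser can

TASK

Open the blue degreaser can so that parts can be washed: push its red child-resistant cap down firmly against its spring and, keeping it pressed, turn it counter-clockwise (seen from above) until you feel it come up against its stop, then lift it off the neck and set it down in the empty white parts tray, open side down, without dropping it. Never ram the cap, wrench it against a stop or yank it while it is still locked, or the plastic breaks. Leave the piston, the gear, the oil bottle and the spanner where they are.

Things in the scene. Friction and masses are not known exactly. Their poses are not given: they have to be found in the camera images.
- can: Blue metal degreaser can, 112 mm long (its x) by 62 mm wide (its y), in a low steel cradle (158 x 104 mm, 32 mm high) bolted to the bench, with a clamp band round the can: it cannot move or turn. Origin: centre of the cradle's underside, on the bench; z up. The can's flat top is 170 mm above the bench. The neck stands off-centre, 26 mm along +x of the can.
- can_neck (a point): Point on the neck's vertical axis, 186 mm above the bench, at the underside of the closed cap (16 mm above the can's flat top). The white plastic neck is 37 mm in diameter, 45 mm over its lugs; its rim stands 15 to 20 mm above this point. It is snapped into the can at any angle, hidden under the cap, and does not turn.
- cap: Red ribbed child-resistant push-and-turn cap, hollow, 54 mm in diameter, 32 mm high, about 40 g. Origin: centre of its open underside; z up along its axis. It starts locked, its x along the can's x. Two lugs inside it are caught in pockets of the neck; a liner under its roof, sprung at 2.5 N/mm, pushes it up into them. Unpressed it only rattles in the pockets, by up to 0.8 rad in all.
- cap_top (a point): Centre of the cap's top face, 32 mm above its origin. To unlock, the cap must go 2 to 6 mm down; how far differs from can to can and cannot be seen, but it always takes about 16 N. 1.5 mm farther down is a hard stop, met at about 20 N. The plastic breaks if all contact forces between cap and can add up to more than 60 N (locked and untouched: 2 to 22 N).
- cap_axis (a point): Point on the cap's axis at half height, 16 mm above its origin. Held down, the cap turns counter-clockwise, with a drag below 0.1 N m, until it meets a stop 0.6 to 1.5 rad from where it starts; where cannot be seen. Only in the last 0.17 rad before the stop are the lugs clear, and it lifts straight off. Against a stop or the lock, a turning moment over about 0.5 N m breaks it.
- tray: Empty white plastic parts tray, 250 mm (its x) by 180 mm (its y) by 45 mm high, walls and floor 4 mm, fixed to the bench. Origin: centre of its underside; z up.
- tray_floor (a point): Centre of the tray's inner floor, 4 mm above the bench.
- piston: Small aluminium piston standing on the bench, 47 mm in diameter, 52 mm high, 120 g; origin at the centre of its underside. Not to be disturbed.
- gear: Cream nylon gear lying flat, 60 mm in diameter, 12 mm thick; origin at the centre of its underside. Not to be disturbed.
- oil_bottle: Green oil bottle with a black cap, 54 mm in diameter, 150 mm high, 300 g; origin at the centre of its underside. Not to be disturbed.
- spanner: Steel spanner, 170 mm long, lying along its x on the bench; origin below its middle. Not to be disturbed.
Things that resemble listed ones, but are neither listed nor needed, are in the scene too. Several things have the shape of the cap; the one meant has the colours described above.

How it is judged:
By the outcome, as a careful person would: the job done as asked, in the order asked, and still so for the second after the job is handed in, with the robot touching nothing.
It also fails if it takes over 70 s, if anything falls off the work surface, if the arm or the gripper's body presses on something with over 40 N, if the wrist force passes 120 N, or if a joint passes its speed limit or range.

ROBOT

A 6-joint arm with a two-finger parallel gripper is mounted at the origin on the work surface. World frame = base frame: x ahead of the robot, y to its left, z up, the work surface at z = 0. Lengths are in m, angles in rad, forces in N, time in s.
With the tool pointing down it reaches from about 0.35 to 0.875 m from the base axis. Payload 4.2 kg.
Tool frame: the origin (TCP) lies at the very end of the fingers, on their centre line; the grasp point (between the pads) lies 19 mm behind it (grip_depth is the distance from the TCP to the grasp point, in m); z points along the fingers, y is the line along which they close (so a half turn about z gives the same grasp; the last joint's range is limited). The gripper opens to 85 mm and grips with 20 to 120 N. Pads are 22 mm wide; open, the fingers measure 114 mm over their backs; the gripper's body (76 mm by 85 mm) begins 54 mm behind the grasp point. The pads swing forward as they close: fully open they stand 13 mm farther back than shut.
Start: joints at [1.436, 0.385, 0.008, 0, -1.194, -0.259], TCP at [0.24, 0.577, 0.195] pointing down, gripper open.
Joint ranges: [-3.14, 3.14], [-1.21, 2.06], [-1.07, 1.41], [-3.16, 2.05], [-2.99, -0.16], [-3.1, 3.1]. Speed limits (rad/s): [2.79, 2.79, 3.14, 3.14, 3.14, 3.14].

INTERFACE

Orientations are given as [roll, pitch, yaw] about the fixed x, y, z axes, in that order (R = Rz(yaw) Ry(pitch) Rx(roll)).
In Python, from station import move_to, movel, goto_joints, grip, sleep, ik, get_image, camera_info, Unreachable, close_job, boxes_of, silhouettes, spot_point, read_time, read_joint_pos, read_joint_vel, read_effort, read_ee_pos, read_tool_rot, read_ft_force, read_moment, read_width, read_gripper_force, grip_depth gives the robot as it stands. Calls block until the motion is done:
- move_to(position, orientation): joint-space move of the TCP to a pose.
- movel(position, rotation=None, feed=0.15, until_force=None): straight line of the TCP; rotation=None keeps the orientation; feed is the mean speed in m/s. With until_force (N) it stops when the force on the tool has changed by that much, and returns True; else False.
- goto_joints(angles): joint-space move.
- grip(opening, f_grip=None): finger opening in m; f_grip is the grip in N (None keeps the last); returns when the fingers have stopped.
- sleep(seconds).
- ik(position, orientation): joint angles nearest the present ones, or None.
- get_image(name): name is "side" or "top"; returns (picture, depth): 480x640x3 uint8, red, green, blue; 480x640 float32, m along the optical axis (not along the pixel's ray), 0 where there is no reading.
- camera_info(name): a dict with "mtx" (3x3 intrinsics, pixels), "extrinsics" (4x4, takes a point from world to camera coordinates). Camera axes: x right, y down, z forward; pixel columns grow to the right and rows downward; lengths in m; the calibration is good to about 2 mm. A picture is of the moment at which its call begins. camera_info takes no time and is no camera call.
A pose or a line that the arm cannot do raises Unreachable and nothing moves.
- close_job(): hands the job in; it is judged then, once.
Trained networks look in the newest picture that a camera, given by its name, has taken for a name from the list of things; names that differ only in an ending like _2 or _b are one class to them, and where a whole thing is asked for, a point or a joint stands for the part that bears it (a point fixed in the world has none). Each returns a list of dicts, best first, with "conf" (0 to 1); they miss things now and then, are a little off and sometimes report something else, mostly with a low value. They report only what shows in the picture. A call takes as long as a camera call. They do not tell look-alikes from the thing itself.
- boxes_of(target, camera): "location" ([x, y, z] in m, in world coordinates, good to about 4 mm: the middle of the surface that is visible of it).
- silhouettes(target, camera): "region" (480x640 bool, what is visible of it).
- spot_point(target, camera): "location" ([x, y, z] in m, in world coordinates, good to about 4 mm: a listed point, or the origin of a listed thing).
Readings, each from a call of its own:
- read_time(): time.
- read_joint_pos(): joint angles.
- read_joint_vel(): joint speeds.
- read_effort(): joint torques, N m.
- read_ee_pos(): TCP position.
- read_tool_rot(): TCP orientation.
- read_ft_force(): force on the tool from outside, world axes, zero at the start.
- read_moment(): the same for the moment, N m.
- read_width(): finger opening in m.
- read_gripper_force(): force on a finger pad.
Only numpy, scipy, OpenCV 4.12 (cv2) and the standard library are available. Lean on these libraries where they do the work, as an engineer would, in place of code of your own. Each camera call takes 0.05 s, during which the arm holds its last target. There are 200 camera calls.

## Working session

There is one attempt and no reset: what is moved stays moved. The work goes in short steps, each a Python script; the robot and the scene stay as the last script left them, time stands still between calls to the robot, and variables do not carry over. Pictures are saved under pics/ and viewed, at most 10 in all, crops included, and the job is handed in when it is done.

```bash
mkdir -p pics; ls
python3 - <<'E'
from station import *
import cv2
for c in("side","top"):
    im,d=get_image(c); cv2.imwrite(f"pics/{c}0.png",im[:,:,::-1])
    for t in("can","can_neck","cap","cap_top","tray","tray_floor"):
        f=spot_point
        print(c,t,[(round(r["conf"],2),[round(float(v),3) for v in r["location"]]) for r in f(t,c)])
print(read_time(),read_ft_force(),read_tool_rot())
E
```

```text
pics
side can [(0.98, [0.502, 0.25, -0.0])]
side can_neck [(0.95, [0.531, 0.255, 0.184]), (0.46, [0.563, -0.245, 0.007]), (0.26, [0.429, 0.008, 0.004])]
side cap [(0.81, [0.652, 0.234, 0.001]), (0.69, [0.526, 0.261, 0.189]), (0.69, [0.559, 0.389, 0.007])]
side cap_top [(0.86, [0.563, 0.391, 0.03]), (0.71, [0.653, 0.235, 0.033]), (0.64, [0.527, 0.257, 0.221])]
side tray [(0.88, [0.559, -0.246, -0.002])]
side tray_floor [(0.62, [0.56, -0.246, 0.004]), (0.46, [0.528, 0.263, 0.201]), (0.38, [0.526, 0.261, 0.189])]
top can [(0.85, [0.503, 0.25, -0.001])]
top can_neck [(0.77, [0.528, 0.256, 0.187])]
top cap [(0.92, [0.656, 0.228, 0.005]), (0.74, [0.532, 0.256, 0.187]), (0.59, [0.562, 0.392, -0.004])]
top cap_top [(0.79, [0.53, 0.254, 0.218]), (0.62, [0.652, 0.233, 0.034]), (0.62, [0.533, 0.111, 0.034]), (0.6, [0.56, 0.39, 0.03])]
top tray [(0.86, [0.563, -0.241, 0.002])]
top tray_floor [(0.81, [0.561, -0.245, 0.006]), (0.47, [0.506, 0.253, -0.001])]
0.7 [-0.07400182  0.03853532  0.36917259] [-3.14150174e+00  1.95529012e-05 -3.93788432e-01]
```

View pics/side0.png

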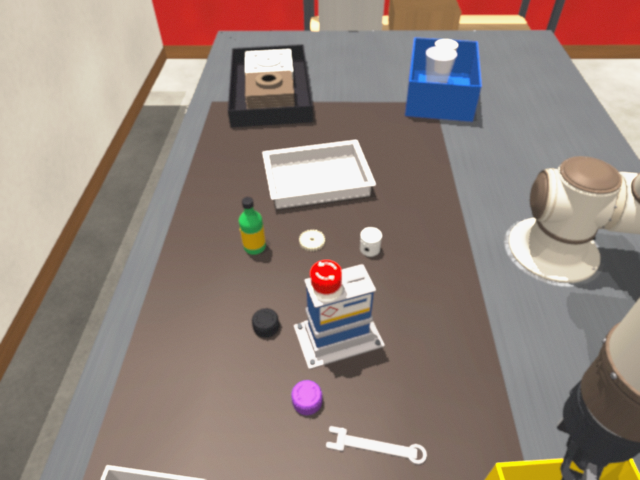

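View pics/top0.png

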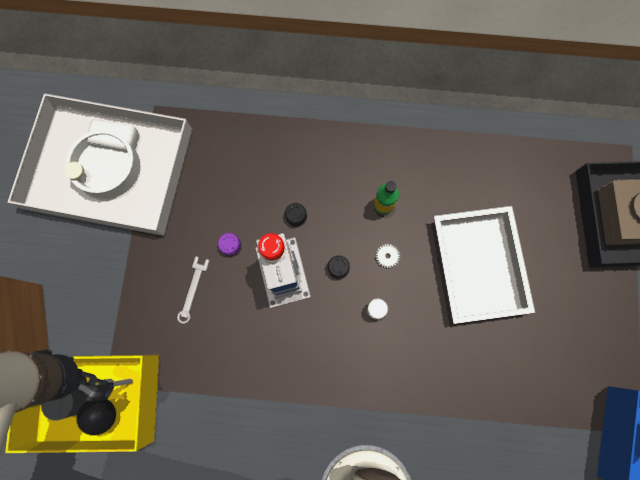

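Candidates for the cap, in top-view pixels:
- Red, on the can: (271,246)
- Purple: (229,244)
- Black: (296,214) and (339,267)

Only the red one fits, since it sits on the blue can. The empty white tray is at (485,265). The other white tray, at (100,165), holds dishes. Next I'll confirm the cap in a crop and fit its circle.

Run:
```python
from station import *
import cv2, numpy as np
def world(c,d,m):
    i=camera_info(c);K=i["mtx"];T=np.linalg.inv(i["extrinsics"])
    v,u=np.nonzero(m&(d>0));z=d[v,u]
    p=np.c_[(u-K[0,2])*z/K[0,0],(v-K[1,2])*z/K[1,1],z,np.ones(len(z))]
    return (p@T.T)[:,:3]
for c in("top","side"):
    im,d=get_image(c); f=im.astype(int)
    m=(f[...,0]>130)&(f[...,1]<90)&(f[...,2]<90)
    P=world(c,d,m); P=P[(P[:,2]>.19)&(P[:,2]<.25)&(np.hypot(P[:,0]-.53,P[:,1]-.256)<.05)]
    zt=np.percentile(P[:,2],90); Q=P[P[:,2]>zt-.006]
    (cx,cy),r=cv2.minEnclosingCircle(Q[:,:2].astype(np.float32))
    print(c,len(P),"ztop",zt,"circ",cx,cy,r,"bbox mid",(P.min(0)+P.max(0))/2,"ext",np.ptp(P,axis=0),"mean top",Q.mean(0))
    x,y=((271,246) if c=="top" else (326,290))
    cr=cv2.resize(im[y-50:y+50,x-60:x+60,::-1],None,fx=4,fy=4,interpolation=2)
    (out:=[]) if c=="top" else None
    out.append(cr)
cv2.imwrite("pics/crop.png",cv2.resize(np.hstack(out),None,fx=.8,fy=.8))
for y in np.arange(-3.2,3.2,.4):
    q=ik([.53,.256,.26],[np.pi,0,y])
    print(round(y,2),None if q is None else np.round(q,2))
```

```text
top 431 ztop 0.22174496239092523 circ 0.5259666442871094 0.2600958049297333 0.026937460526823997 bbox mid [0.52711899 0.25963908 0.2073727 ] ext [0.05592434 0.05383112 0.0333944 ] mean top [0.52574229 0.25971236 0.21945929]
side 679 ztop 0.21821866526788994 circ 0.5290994644165039 0.2591279149055481 0.02752980776131153 bbox mid [0.53108173 0.26033127 0.20526723] ext [0.05210427 0.05414693 0.03052605] mean top [0.52969546 0.26256786 0.21682754]
-3.2 [ 0.72  0.29  0.02 -0.   -1.31 -2.35]
-2.8 [ 0.72  0.29  0.02 -0.   -1.31 -1.95]
-2.4 [ 0.72  0.29  0.02 -0.   -1.31 -1.55]
-2.0 [ 0.72  0.29  0.02  0.   -1.31 -1.15]
-1.6 [ 0.72  0.29  0.02  0.   -1.31 -0.75]
-1.2 [ 0.72  0.29  0.02  0.   -1.31 -0.35]
-0.8 [ 0.72  0.29  0.02  0.   -1.31  0.05]
-0.4 [ 0.72  0.29  0.02  0.   -1.31  0.45]
-0.0 [ 0.72  0.29  0.02  0.   -1.31  0.85]
0.4 [ 0.72  0.29  0.02  0.   -1.31  1.25]
0.8 [ 0.72  0.29  0.02  0.   -1.31  1.65]
1.2 [ 0.72  0.29  0.02  0.   -1.31  2.05]
1.6 [ 0.72  0.29  0.02  0.   -1.31  2.45]
2.0 [ 0.72  0.29  0.02  0.   -1.31  2.85]
2.4 [ 0.72  0.29  0.02  0.   -1.31 -3.04]
2.8 [ 0.72  0.29  0.02  0.   -1.31 -2.64]
```

View pics/crop.png

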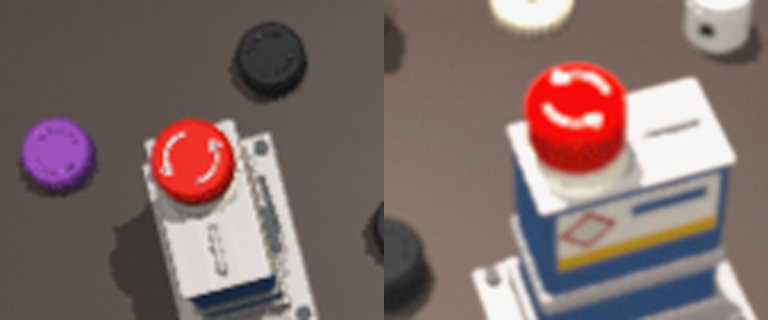

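The crop confirms it: the red cap is on the blue can, with counter-clockwise arrows, centred at about (0.528, 0.259). I'll approach from above and close gently, watching the side forces.

Run:
```python
from station import *
import numpy as np
x,y=.528,.2585
f=lambda:(np.round(read_ft_force(),2),np.round(read_moment(),3))
grip(.085,20)
R=lambda a:[np.pi,0,a]
move_to([x,y,.30],R(-1.2)); print(read_time(),f())
print(movel([x,y,.186],feed=.08,until_force=4), read_ee_pos(), f(), read_time())
for k,a in enumerate((.37,-1.2)):
    if k==0: move_to([x,y,.186],R(a))
    else:
        grip(.085); move_to([x,y,.186],R(a))
    grip(.04,20)
    F0=f(); c=np.array([np.sin(a),-np.cos(a)])  # closing axis
    print("yaw",a,"w",read_width(),F0,"lat",F0[0][:2]@c,read_gripper_force())
    for i in range(6):
        l=np.array(read_ft_force())[:2]@c
        if abs(l)<1.5: break
        s=np.sign(l)*min(.001,abs(l)*1e-4); x+=s*c[0]; y+=s*c[1]
        movel([x,y,.186],feed=.02); print("  ",s,np.array(read_ft_force())[:2]@c)
    print("xy",x,y,f(),read_time())
```

```text
2.6417 (array([-0.86,  0.19, -0.06]), array([ 0.009,  0.024, -0.037]))
False [0.52830856 0.25869839 0.18662474] (array([-0.29,  0.44, -0.45]), array([ 0.01 ,  0.   , -0.019])) 4.2167
yaw 0.37 w 0.04013239399954846 (array([ 0.12, -0.09, -0.1 ]), array([-0.014, -0.019,  0.006])) lat 0.12730331294033853 0.0
xy 0.528 0.2585 (array([ 0.12, -0.09, -0.1 ]), array([-0.014, -0.019,  0.006])) 6.125
yaw -1.2 w 0.040274014696532745 (array([ 0.74, -0.33,  0.01]), array([-0.077,  0.042, -0.038])) lat -0.5701308646384451 0.0
xy 0.528 0.2585 (array([ 0.74, -0.33,  0.01]), array([-0.077,  0.042, -0.038])) 8.55
```

The fingers closed to 40 mm without touching the cap. I'll look at why.

Run:
```python
from station import *
import cv2, numpy as np
im,d=get_image("side");im2,_=get_image("top")
a=cv2.resize(im[210:330,266:386,::-1],(400,400),interpolation=2);b=cv2.resize(im2[186:306,211:331,::-1],(400,400),interpolation=2)
cv2.imwrite("pics/g1.png",np.hstack([a,b]))
print(read_ee_pos(),read_tool_rot(),read_width(),grip_depth,read_joint_pos())
```

```text
[0.52799882 0.25851378 0.18599925] [-3.14158177e+00 -3.48552495e-06 -1.19997039e+00] 0.03961085689839808 0.0187 [ 7.30590034e-01  3.28107894e-01 -1.00146590e-01  7.80004754e-06
 -1.14253288e+00 -3.59767338e-01]
```

View pics/g1.png

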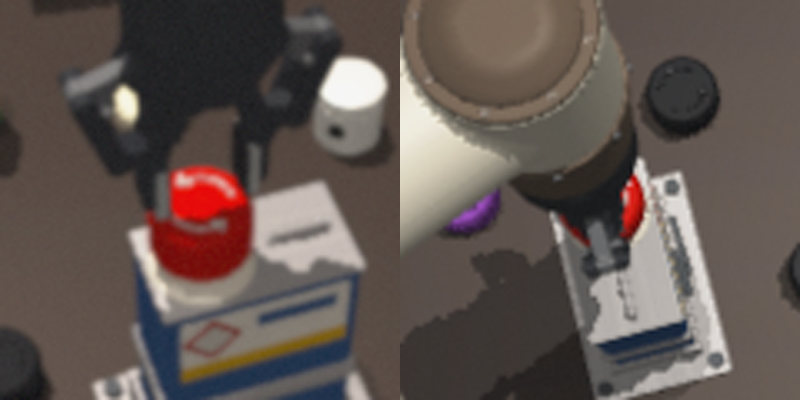

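```bash
cat > h.py <<'E'
from station import *
import cv2, numpy as np
def cloud(c):
    im,d=get_image(c);i=camera_info(c);K=i["mtx"];T=np.linalg.inv(i["extrinsics"])
    v,u=np.mgrid[:480,:640]
    p=np.stack([(u-K[0,2])*d/K[0,0],(v-K[1,2])*d/K[1,1],d,np.ones_like(d)],-1)
    return im,(p@T.T)[...,:3]
E
python3 - <<'E'
from h import *
im,P=cloud("side")
f=im.astype(int); red=(f[...,0]>130)&(f[...,1]<90)&(f[...,2]<90)
c=np.array([np.sin(-1.2),-np.cos(-1.2)])
Q=P-np.array([.528,.2585,0]); s=Q[...,:2]@c; t=Q[...,:2]@np.array([-c[1],c[0]])
m=(~red)&(abs(s)<.07)&(abs(t)<.03)&(P[...,2]>.185)&(P[...,2]<.3)
for z in np.arange(.185,.30,.008):
    k=m&(P[...,2]>=z)&(P[...,2]<z+.008)
    print(round(z,3),k.sum(),np.sort(np.round(s[k]*1e3)).astype(int)[::max(1,k.sum()//14)], "col",im[k].mean(0).astype(int) if k.any() else "")
print(read_width(),read_gripper_force(),read_ft_force())
E
```

```text
0.185 68 [-29 -27 -25 -23 -21 -18 -15 -11  -9  -6  -3   0   3   6  10  15  17] col [122  45  39]
0.193 80 [-28 -27 -26 -22 -20 -18 -16 -12  -9  -6  -2   0   3   7  12  17] col [120  22  18]
0.201 93 [-28 -27 -24 -23 -20 -17 -14 -11  -9  -6  -2   2   5  10  15  22] col [120  21  17]
0.209 146 [-28 -27 -25 -23 -12  -8  -6  -3   0   3   6   9  12  16  24] col [131  38  34]
0.217 150 [-27 -21 -16 -11  -8  -5  -3  -1   2   5   8  10  13  14  18] col [150  68  63]
0.225 40 [-32 -28 -26 -26 -26 -24 -23 -21  19  19  20  20  20  20  20  20  22  24
  26  31] col [75 61 60]
0.233 58 [-34 -33 -31 -30 -27 -26 -23  20  20  20  20  22  26  29  32] col [61 57 56]
0.241 66 [-34 -34 -32 -29 -27 -26 -24 -22  19  20  20  20  23  25  28  30  32] col [62 58 57]
0.249 63 [-34 -34 -32 -30 -28 -27 -25 -22  19  20  20  20  22  24  28  32] col [58 55 55]
0.257 59 [-35 -31 -27 -24 -21  19  20  20  20  21  21  22  22  23  26] col [53 49 49]
0.265 96 [-51 -44 -38 -35 -34 -30 -28 -24  21  22  25  29  31  35  38  42] col [41 39 40]
0.273 263 [-54 -45 -40 -36 -33 -31 -28 -24  22  33  37  40  42  45  50] col [44 44 45]
0.281 123 [-56 -52 -47 -44 -31 -29 -29 -21  20  42  43  44  45  48  50  55] col [45 44 45]
0.289 187 [-59 -52 -46 -28 -28 -26 -24 -19   0  16  22  45  46  47  55] col [42 41 42]
0.297 72 [-60 -53 -48 -23 -16  -6   0  13  17  25  47  48  50  54  58] col [44 43 44]
0.039960958916576604 0.0 [ 1.1545207  -0.1274287  -0.68099253]
```

The depth data puts the fingertips at z≈0.222, straddling nothing above the cap top, while the reported TCP is 0.186. So reported z is about 36 mm too low. A very gentle touch on the cap top (known to be at 0.218) will calibrate it.

Run:
```python
from h import *
x,y=.528,.2585
im,P=cloud("side")
c=np.array([np.sin(-1.2),-np.cos(-1.2)])
Q=P-np.array([x,y,0]); s=Q[...,:2]@c; t=Q[...,:2]@np.array([-c[1],c[0]])
k=(abs(s)<.036)&(P[...,2]>.228)&(P[...,2]<.255)
for sg in(-1,1):
    kk=k&(s*sg>0); print(sg,"s",np.percentile(s[kk],[3,50,97])*1e3,"t",np.percentile(t[kk],[3,50,97])*1e3)
b=read_ft_force()[2]
print(movel([x,y,.172],feed=.01,until_force=2.5),read_ee_pos(),read_ft_force()-b,read_time())
movel([x,y,read_ee_pos()[2]+.004],feed=.03)
print(read_ft_force(),read_joint_pos())
```

```text
-1 s [-33.98608695 -27.19341307 -20.82852407] t [-10.61134267  -7.04353379   3.02129515]
1 s [19.16541651 21.16939756 32.25083659] t [-10.77160582  -5.63956654   9.6382197 ]
True [0.52808796 0.25847965 0.17998685] [-0.01126952 -0.69003853  5.05709938] 9.5083
[-0.58730099  0.27312749 -0.15125526] [ 7.30413482e-01  3.30759736e-01 -1.01988364e-01 -4.94961127e-04
 -1.14024162e+00 -3.59647871e-01]
```

Contact came at reading 0.180, so true z ≈ reading + 0.0375. I'll regrasp with that correction.

Run:
```python
from h import *
x,y=.528,.2585; Z=.149
f=lambda:(np.round(read_ft_force(),2),np.round(read_moment(),3))
R=lambda a:[np.pi,0,a]
movel([x,y,.215],feed=.1); grip(.085,20); move_to([x,y,.215],R(.37))
print(movel([x,y,Z],feed=.06,until_force=4), f(), read_time())
for k,a in enumerate((.37,-1.2)):
    if k: grip(.085); move_to([x,y,Z],R(a))
    grip(.04,20)
    c=np.array([np.sin(a),-np.cos(a)])
    print("yaw",a,"w",read_width(),f(),"lat",read_ft_force()[:2]@c,read_gripper_force())
    for i in range(6):
        l=read_ft_force()[:2]@c
        if abs(l)<1.5: break
        s=np.sign(l)*min(.001,abs(l)*1e-4); x+=s*c[0]; y+=s*c[1]
        movel([x,y,Z],feed=.02); print("  ",s,read_ft_force()[:2]@c)
    print("xy",x,y,f(),read_time())
im,P=cloud("side"); cv2.imwrite("pics/g2.png",cv2.resize(im[210:330,266:386,::-1],(500,500),interpolation=2))
```

```text
False (array([-0.16,  1.28,  0.32]), array([ 0.004, -0.028, -0.007])) 13.45
yaw 0.37 w 0.05317271406525911 (array([-0.24, -0.28,  2.96]), array([ 0.017,  0.165, -0.017])) lat 0.17806342916858026 25.253176194091793
xy 0.528 0.2585 (array([-0.24, -0.28,  2.96]), array([ 0.017,  0.165, -0.017])) 13.8417
yaw -1.2 w 0.05348140931488796 (array([0.46, 0.33, 1.54]), array([-0.029,  0.06 ,  0.025])) lat -0.5435396988357146 25.23335928824963
xy 0.528 0.2585 (array([0.46, 0.33, 1.54]), array([-0.029,  0.06 ,  0.025])) 16.0583
```

View pics/g2.png

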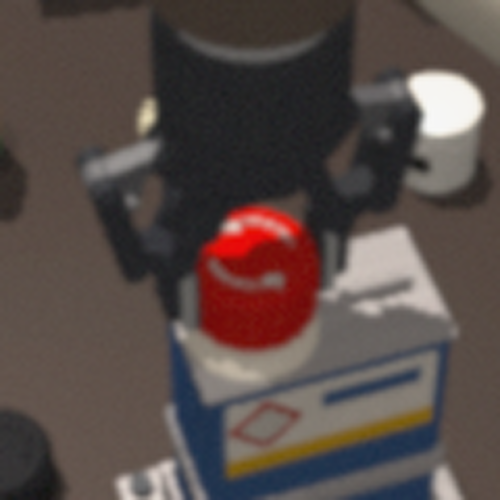

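The cap is held squarely. Now I'll grip firmer and press down in small steps, then turn in small steps, watching Mz and Fz.

Run:
```python
from h import *
x,y=.528,.2585; z=.149
grip(.04,70); print(read_width(),read_ft_force(),read_moment(),read_gripper_force())
for i in range(30):
    F=read_ft_force()[2]
    if F>18.5: break
    z-=.0005 if F<15 else .00025
    movel([x,y,z],feed=.01)
    print(round(z,5),round(read_ee_pos()[2],5),np.round(read_ft_force(),2),round(read_time(),2))
print(read_width(),read_moment())
```

```text
0.052314527290489146 [-0.55676192 -0.35210928  2.86534711] [0.00646115 0.14213313 0.02233308] 72.67181717790663
0.1485 0.14908 [-1.32 -1.14  5.45] 16.57
0.148 0.14868 [-1.12 -0.03  6.3 ] 16.82
0.1475 0.1484 [-0.92 -0.05  7.15] 17.07
0.147 0.14809 [-2.18 -0.01  8.09] 17.32
0.1465 0.14781 [-1.65 -0.14  8.32] 17.57
0.146 0.14755 [-1.76  0.07  8.42] 17.82
0.1455 0.14724 [-2.71 -0.18 10.15] 18.07
0.145 0.14697 [-2.56 -0.31  9.89] 18.32
0.1445 0.14667 [-1.13  0.03 10.46] 18.57
0.144 0.14641 [-2.51 -0.71 10.91] 18.82
0.1435 0.14613 [-2.65 -0.73 12.25] 19.07
0.143 0.14584 [-2.29 -1.44 12.65] 19.32
0.1425 0.14558 [-2.02 -0.82 13.66] 19.57
0.142 0.14529 [-2.38 -1.41 13.33] 19.82
0.1415 0.14498 [-2.68 -0.98 14.15] 20.07
0.141 0.14472 [-2.7  -1.51 15.76] 20.32
0.14075 0.1446 [-3.85 -0.89 16.14] 20.57
0.1405 0.14446 [-3.3  -1.91 15.82] 20.82
0.14025 0.14431 [-3.48 -0.95 16.48] 21.07
0.14 0.14417 [-3.93 -1.42 17.31] 21.32
0.13975 0.14401 [-3.22 -1.16 17.12] 21.57
0.1395 0.14389 [-3.58 -1.03 18.55] 21.82
0.05255214658910478 [-0.41007124  1.059892   -0.0075877 ]
```

Run:
```python
from h import *
x,y=.528,.2585; z=.1390; a=-1.2
movel([x,y,z],feed=.01); m0=read_moment()[2]; print(read_ft_force(),m0)
hit=0
for i in range(60):
    a+=.04 if hit==0 else .015
    movel([x,y,z],[np.pi,0,a],feed=.05)
    F=read_ft_force(); m=read_moment()[2]-m0
    r=read_tool_rot()[2]
    print(round(a,3),round(r,3),np.round(F,1),round(m,3),round(read_time(),2))
    hit=abs(m)>.15
    if abs(m)>.24 or np.hypot(*F[:2])>12 or F[2]>28: break
    if F[2]<18.5: z-=.0003
    if F[2]>22: z+=.0003
    if a>.45: break
print(z,a,read_width())
```

```text
[-4.38251936 -1.04679175 17.25121029] -0.047856602268078904
-1.16 -1.158 [-4.1 -1.7 18.3] 0.077 22.32
-1.12 -1.118 [-3.8 -1.3 17.9] 0.093 22.57
-1.08 -1.078 [-3.9 -1.2 19. ] 0.114 22.82
-1.04 -1.038 [-3.3 -1.5 19.6] 0.089 23.07
-1.0 -0.998 [-3.5 -1.4 19.6] 0.116 23.32
-0.96 -0.958 [-3.8 -1.6 19. ] 0.042 23.57
-0.92 -0.918 [-3.5 -1.6 19.4] 0.113 23.82
-0.88 -0.878 [-3.5 -0.6 19. ] 0.043 24.07
-0.84 -0.838 [-3.3 -1.5 18.4] 0.151 24.32
-0.825 -0.823 [-3.7 -2.5 20.6] 0.097 24.57
-0.785 -0.783 [-3.6 -0.9 18.5] 0.07 24.82
-0.745 -0.743 [-2.9 -2.  20.5] 0.076 25.07
-0.705 -0.703 [-2.4 -1.6 19.4] 0.103 25.32
-0.665 -0.663 [-2.7 -2.4 19.6] 0.126 25.57
-0.625 -0.623 [-3.9 -0.8 20. ] 0.087 25.82
-0.585 -0.583 [-2.7 -2.8 19.2] 0.093 26.07
-0.545 -0.543 [-2.8 -1.7 19.1] 0.102 26.32
-0.505 -0.503 [-3.  -2.  18.5] 0.074 26.57
-0.465 -0.463 [-1.8 -1.5 19.2] 0.131 26.82
-0.425 -0.423 [-3.4 -1.7 19.7] 0.113 27.07
-0.385 -0.383 [-2.8 -1.7 19.1] 0.124 27.32
-0.345 -0.343 [-1.7 -1.4 19.1] 0.147 27.57
-0.305 -0.303 [-2.6 -1.1 19. ] 0.099 27.82
-0.265 -0.263 [-2.6 -2.7 19.5] 0.108 28.07
-0.225 -0.223 [-2.8 -0.8 19.6] 0.122 28.32
-0.185 -0.183 [-2.3 -1.3 19.1] 0.137 28.57
-0.145 -0.143 [-3.6 -1.1 19. ] 0.139 28.82
-0.105 -0.103 [-3.4 -0.7 19.4] 0.088 29.07
-0.065 -0.063 [-3.6 -0.4 19.6] 0.08 29.32
-0.025 -0.023 [-2.8 -0.3 20.3] 0.059 29.57
0.015 0.017 [-3.3  1.  19.2] -0.021 29.82
0.055 0.057 [-5.2 -1.  21. ] -0.028 30.07
0.095 0.096 [-7.7 -0.2 22.3] -0.12 30.32
0.135 0.135 [-8.4  0.2 21.4] -0.412 30.57
0.13810000000000003 0.1350000000000006 0.05237660861087868
```

The moment rises steeply at 0.135 rad, after about 1.3 rad of turning, so the cap is at its stop. I'll relax the wind-up slightly, staying within the clear window, then unload and lift gently with a force guard.

Run:
```python
from h import *
x,y=.528,.2585; z=.1381; a=.085
pr=lambda n:print(n,np.round(read_ee_pos(),4),np.round(read_ft_force(),2),np.round(read_moment(),3),round(read_time(),2))
movel([x,y,z],[np.pi,0,a],feed=.05); pr("relax")
for i in range(20):
    z+=.0015; movel([x,y,z],feed=.02); pr(i)
    F=read_ft_force()
    if F[2]<-3.5: break
    if read_ee_pos()[2]>.160: break
```

```text
relax [0.5296 0.2594 0.1432] [-6.72 -1.13 21.07] [-0.233  1.832 -0.165] 30.82
0 [0.5295 0.2594 0.144 ] [-3.7  -0.24 17.76] [-0.177  1.471 -0.189] 31.07
1 [0.5295 0.2594 0.145 ] [-4.86  0.15 15.55] [-0.087  1.232 -0.122] 31.32
2 [0.5294 0.2594 0.1458] [-3.73  0.22 14.22] [-0.066  0.919 -0.136] 31.57
3 [0.5293 0.2593 0.1467] [-1.48 -0.04 11.12] [-0.07   0.687 -0.092] 31.82
4 [0.5292 0.2593 0.1476] [-0.6   0.68  8.93] [ 0.048  0.365 -0.068] 32.08
5 [0.529  0.2592 0.1484] [-0.32  0.09  7.01] [ 0.139  0.147 -0.063] 32.33
6 [0.5287 0.259  0.1491] [0.89 0.76 4.26] [ 0.162 -0.185 -0.013] 32.58
7 [0.5283 0.2587 0.1499] [1.12 1.06 4.29] [ 0.275 -0.453 -0.068] 32.83
8 [0.5281 0.2586 0.1512] [ 2.85  2.41 -0.09] [ 0.303 -0.823 -0.107] 33.08
9 [0.5281 0.2585 0.1529] [ 3.79  1.9  -0.45] [ 0.34  -0.955 -0.058] 33.33
10 [0.528  0.2585 0.1547] [ 3.02  1.6  -0.35] [ 0.284 -0.914 -0.068] 33.58
11 [0.5278 0.2584 0.1562] [2.78 1.36 0.46] [ 0.183 -0.751 -0.1  ] 33.83
12 [0.527  0.2579 0.1573] [-0.4   0.19 -0.4 ] [ 0.008  0.094 -0.009] 34.08
13 [0.5277 0.2583 0.159 ] [-0.67 -0.25 -0.64] [ 0.006 -0.038  0.02 ] 34.33
14 [0.528  0.2585 0.1607] [-0.78  0.41 -0.65] [-0.016 -0.036  0.056] 34.58
```

The cap is off with almost no resistance. Next: lift, move over the tray and check.

Run:
```python
from h import *
movel([.528,.2585,.26],feed=.12)
X=[.56,-.245]
im,P=cloud("side"); cv2.imwrite("pics/l1.png",cv2.resize(im[170:330,240:400,::-1],(400,400),interpolation=2))
print(read_width(),read_gripper_force(),[np.round(ik([*X,z],[np.pi,0,-1.2]),2) if ik([*X,z],[np.pi,0,-1.2]) is not None else None for z in(.24,0.,-.035,-.04)])
move_to([*X,.2],[np.pi,0,-1.4])
print(read_width(),read_ee_pos(),read_ft_force(),read_time())
im,P=cloud("side"); cv2.imwrite("pics/l2.png",cv2.resize(im[70:230,230:390,::-1],(400,400),interpolation=2))
f=im.astype(int); red=(f[...,0]>130)&(f[...,1]<90)&(f[...,2]<90)&(np.hypot(P[...,0]-X[0],P[...,1]-X[1])<.06)
print("red z",np.percentile(P[red][:,2],[2,50,98]),P[red].mean(0))
cv2.imwrite("pics/l.png",np.hstack([cv2.imread("pics/l1.png"),cv2.imread("pics/l2.png")]))
```

```text
0.0525329789212019 73.29469601623714 [array([-0.15,  0.33,  0.05,  0.  , -1.28,  0.52]), array([-0.15,  0.56, -0.25,  0.  , -0.76,  0.52]), array([-0.15,  0.61, -0.28,  0.  , -0.69,  0.52]), array([-0.15,  0.61, -0.28,  0.  , -0.68,  0.52])]
0.052377764803924 [ 0.56049637 -0.24414016  0.20020854] [ 0.10556622 -0.15188308 -0.46776259] 37.4417
red z [0.23749999 0.26188828 0.27025944] [ 0.56101138 -0.22901704  0.25819681]
```

View pics/l.png

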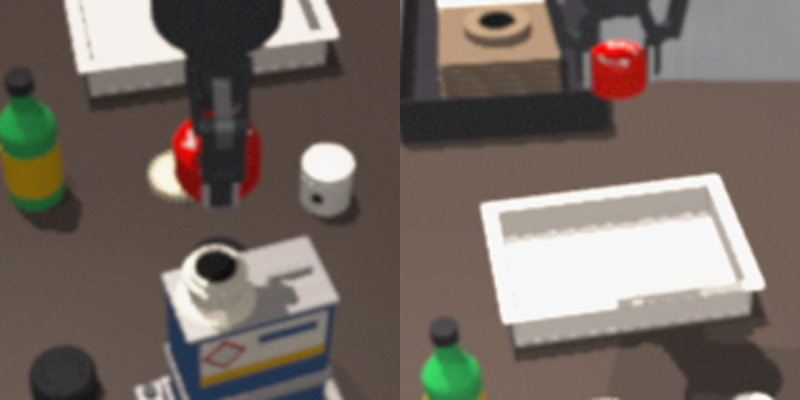

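The neck is bare and the cap is held upright over the tray. Now I'll lower it with a force guard.

Run:
```python
from h import *
X=[.56,-.245]
movel([*X,-.015],feed=.12)
sleep(.2); print(read_ft_force())
print(movel([*X,-.045],feed=.012,until_force=3),read_ee_pos(),read_ft_force(),read_time())
p=read_ee_pos(); movel([*X,p[2]],feed=.02); print(read_ft_force())
grip(.053,20); grip(.062,20); grip(.085); print(read_ft_force(),read_width(),read_time())
movel([*X,.15],feed=.12)
move_to([.45,-.05,.25],[np.pi,0,-.4])
print(read_ft_force(),read_time())
im,P=cloud("side"); cv2.imwrite("pics/e1.png",cv2.resize(im[110:290,220:400,::-1],(400,400),interpolation=2))
im2,P2=cloud("top"); cv2.imwrite("pics/e.png",np.hstack([cv2.imread("pics/e1.png"),cv2.resize(im2[180:350,400:570,::-1],(400,400),interpolation=2)]))
for n,i,p in(("side",im,P),("top",im2,P2)):
    f=i.astype(int); r=(f[...,0]>130)&(f[...,1]<90)&(f[...,2]<90)&(np.hypot(p[...,0]-X[0],p[...,1]-X[1])<.1)
    print(n,r.sum(),np.percentile(p[r][:,2],[2,50,98]) if r.any() else "")
```

```text
[ 0.9415803   0.14622364 -0.77902241]
True [ 0.55997066 -0.24498443 -0.03259215] [-0.33108363 -0.14067106  4.13571618] 41.0917
[-0.11341711  0.62747784  2.30710213]
[ 1.46102382  0.62926219 -1.14613106] 0.0851695948245977 42.2167
[ 0.47875494 -0.62336326  0.1676149 ] 44.8583
side 226 [0.00672014 0.02877044 0.03761265]
top 0
```

View pics/e.png

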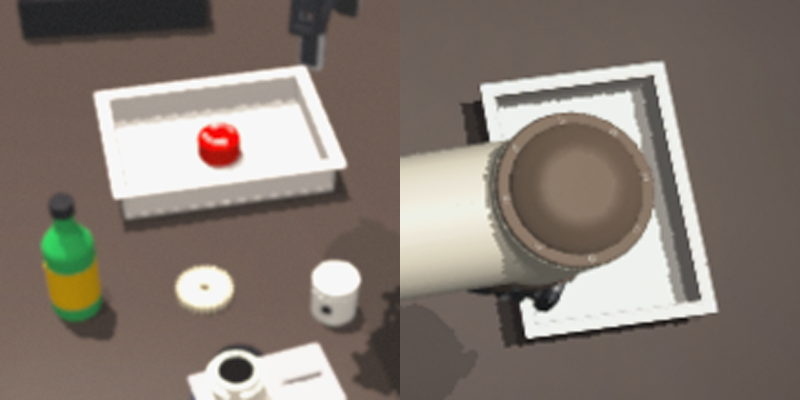

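The cap stands upright, open side down, on the tray floor (top at about 0.037 m). The neck is bare, the neighbouring things are undisturbed and the gripper is clear. Handing in.

```bash
python3 -c "
from station import *
print(close_job(),read_time())"
```

```text
the job is handed in; nothing more can be done
the job is handed in; nothing more can be done
```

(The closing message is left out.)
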